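# Pin the welding fixture and load the marked tube

### The arm

A 6-joint arm with a two-finger parallel gripper is mounted at the origin on the work surface; the furniture and walls round the work are solid. World frame = base frame: x ahead of the robot, y to its left, z up, the work surface at z = 0. Lengths are in m, angles in degrees, forces in N, time in s.
With the tool pointing down it reaches from about 0.275 to 0.85 m from the base axis. Payload 19 kg.
Tool frame: the origin (TCP) lies at the very end of the fingers, on their centre line; the grasp point (between the pads) lies 19 mm behind it; z points along the fingers, y is the line along which they close (so a half turn about z gives the same grasp; the last joint's range is limited). The gripper opens to 85 mm and grips with 20 to 120 N. Pads are 22 mm wide; open, the fingers measure 114 mm over their backs; the gripper's body (76 mm by 85 mm) begins 54 mm behind the grasp point. The pads swing forward as they close: fully open they stand 13 mm farther back than shut.
Start: joints at [-46.753, 8.623, 82.357, -0, 89.026, -7.678], TCP at [0.446, -0.362, 0.231] pointing down, gripper open.
Joint ranges: [-160.23, 160.23], [-39.13, 120.54], [6.94, 153.29], [-79.49, 259.48], [9.18, 160.14], [-161.06, 161.06]. Speed limits (degrees/s): [108.29, 108.29, 127.2, 172.46, 172.46, 172.46].

### API

Orientations are given as a 3x3 rotation matrix whose columns are the frame's x, y, z axes.
In Python, from workcell import monitor, viewer, order, find_in, regions_of gives the robot as it stands.
- The arm moves only by the shell command python3 -m jog 'ROWS'. ROWS is JSON, a list of rows, each a list of 7 numbers: the finger opening in mm, from 0 to 85.4, then the shift along the world's x, y, z in units of 300 mm (1.0 is 300 mm), then the turn, a rotation vector about the world's x, y, z in units of pi/2 rad (1.0 is pi/2 rad). A call has 1 to 5 rows; each row is the pose to reach, as a shift and turn from the pose commanded when the call began; what a row does not reach only later rows make up. A row lasts 1/8 s, in which the tool goes at most 62.5 mm and 10.7 degrees, less where a joint would pass 70% of its speed; a pose out of reach is approached as far as the arm can. A call with a number of a shift or a turn outside -1 to 1 is refused whole. A call with a gripper value outside its range is refused whole. The fingers move at their own pace and stop on an object; the grip force is fixed at half the most. Time passes only in rows, so rows that repeat a pose let the fingers close. It gives the time, the measured TCP pose, the force, the opening and the grip force at its end, in the units of the state.
- monitor.observe(): the state, without advancing time (a new reading comes with each control period).
- viewer.read_camera(name): name is "scene" or "side" or "wrist"; returns a dict with "frame" (400x640x3 uint8, red, green, blue), "mtx" (3x3 intrinsics, pixels), "k1" (the pictures are not rectified: a ray, as slopes to the right and down, at radius r is drawn at 1 + k1 r^2 times it, then the intrinsics apply), "rvec" (rotation vector, rad) and "tvec" (3), from world to camera coordinates, as OpenCV has them. Camera axes: x right, y down, z forward; pixel columns grow to the right and rows downward; lengths in m; the calibration is good to about 2 mm. A picture is of the moment at which its call begins. There is no depth.
- order.sign_off(): hands the job in; it is judged then, once.
Trained networks look in the newest picture that a camera, given by its name, has taken for a name from the list of things; names that differ only in an ending like _2 or _b are one class to them, and where a whole thing is asked for, a point or a joint stands for the part that bears it (a point fixed in the world has none). Each returns a list of dicts, best first, with "conf" (0 to 1); they miss things now and then, are a little off and sometimes report something else, mostly with a low value. They report only what shows in the picture. A call takes as long as a camera call. They do not tell look-alikes from the thing itself.
- find_in(camera, query): "box" ([centre column, centre row, width, height] in pixels, round what is visible of it).
- regions_of(camera, query): "mask" (400x640 bool, what is visible of it) and "box" ([centre column, centre row, width, height] in pixels, round what is visible of it).
The state is a dict: "time_s": time; "joint_positions": joint angles; "qvel": joint speeds; "joint_torque": joint torques, N m; "position": TCP position; "tool_rot": TCP orientation; "ft_force": force on the tool from outside, world axes, zero at the start; "ft_torque": the same for the moment, N m; "finger_gap": opening from 0.0 (shut) to 1.0 (fully open); "grip_force": force on a finger pad.
Only numpy, scipy, OpenCV 4.12 (cv2) and the standard library are available. Lean on these libraries where they do the work, as an engineer would, in place of code of your own. Each camera call takes 0.05 s, during which the arm holds its last target. There are 200 camera calls.

### The job

Make the welding fixture ready: put every red-knobbed locating pin from the wooden rack upright into a slot of the blue cover, one to a slot, feeling along the slot with the pin's tip for the hole hidden beneath, until it drops fully home. Roll the steel tube on the bench until its yellow line faces straight up, then lift it and lay it centred in the fixture's two V saddles with the line still facing up. Leave the tape measure, the tin of bolts and the red magnet where they are, and let go of everything.

Things in the scene. Friction and masses are not known exactly. Their poses are not given: they have to be found in the camera images.
- fixture: fixed welding fixture: steel base plate 220 x 236 x 8 mm, origin at the centre of its underside. On its -x half a blue box-like cover, 96 (x) x 212 (y) mm, top 48 mm above the bench, with three slots; on its +x half two dark V saddles, 52 mm to either side of point saddle along y, each 16 mm wide in y and 64 mm in x, 45 degree flanks, tops about 61 mm above the bench
- slot1 (a point): centre of the left (+y) slot, at the level of the cover's top, axes the fixture's. Slots are 65 mm apart, 40 mm long along the fixture's x, 15 mm wide, the cover 6 mm thick. 16 mm below its top lies a hidden black surface with one round hole, 14 mm wide, 24 mm deep, on the slot's centre line, up to 12 mm to either side of the slot's centre (not given, each different)
- slot2 (a point): the same for the middle slot. A pin resting on the hidden surface has its tip 16 mm below the cover's top, a pin fully home 40 mm
- slot3 (a point): the same for the right (-y) slot
- saddle (a point): where the middle of the seated tube's axis belongs: midway between the two V saddles, 56 mm above the bench; axes are the fixture's, and the tube lies along y. Between the saddles there is 88 mm of free room in y down to the base plate
- rack: fixed wooden block 150 x 44 x 34 mm, origin at the centre of its underside; three holes in a row along its x, 45 mm apart (the middle one at its centre), 14 mm wide, floor 8 mm above the bench, in which the loose pins stand. Two or three pins are there
- pin1_knob (a point): centre of the red knob, a 26 mm cube with flat sides, of locating pin 1 (may be absent); below it a round-nosed steel shaft 12 mm in diameter and 68 mm long; 120 g; z points up along the pin, x and y are square to the knob's sides (at the start within 5 degrees of the rack's), the tip lies 81 mm below this point. All pins are alike and fit any slot
- pin1_tip (a point): tip of pin 1
- pin2_knob (a point): the same for pin 2 (may be absent)
- pin2_tip (a point): tip of pin 2
- pin3_knob (a point): the same for pin 3 (may be absent)
- pin3_tip (a point): tip of pin 3
- tube_a_mid (a point): centre of dark steel tube a, 36 mm in diameter, 150 mm long, about 300 g, lying on the bench, with an 8 mm wide yellow line along its whole length. y runs along the tube's axis, z points from the axis to the line. Exactly one of tubes a, b, c is present; they differ only in how the line faces at the start
- tube_b_mid (a point): the same for tube b
- tube_c_mid (a point): the same for tube c
- tape_measure: yellow tape measure, 37 x 83 x 64 mm, loose bystander, origin at the centre of its underside; not to be disturbed
- bolt_tin: tin of nuts and bolts, 75 mm wide, 84 mm high, loose bystander, origin at the centre of its underside; not to be disturbed
- weld_magnet: red welding magnet, 86 x 90 x 17 mm, loose bystander, origin at the centre of its underside; not to be disturbed
Mind the look-alikes: they are no part of the job. Leave any purple or turquoise look-alike of the part that bears pin1_knob alone.

How it is judged (in metres and radians):
On the way, in this order (a step that is already met when the one before it is completed fails the run):
1. the tube has been rolled on the bench until its yellow line faces up (within 17 degrees) while it still lies on the bench (angle between each of tube_a_mid, tube_b_mid, tube_c_mid's own z axis and vertical below 0.3 rad and height (world z) of each of tube_a_mid, tube_b_mid, tube_c_mid below 0.023 m), for 0.2 s.
2. the tube lies in the two V saddles, line up (distance between each of tube_a_mid, tube_b_mid, tube_c_mid and saddle below 0.018 m and angle between the y axis of each of tube_a_mid, tube_b_mid, tube_c_mid and the y axis of saddle, either way round below 0.1 rad and angle between each of tube_a_mid, tube_b_mid, tube_c_mid's own z axis and vertical below 0.35 rad), for 0.2 s.
At the end, for the whole second after the job is handed in: Every pin present upright (8 degrees) in a slot, tip 34 mm or more below the cover's top (home: 40); tube in the V saddles, its middle within 18 mm of the saddle point, along it within 6 degrees, yellow line within 20 degrees of up; nothing held (all of step 2 and ((horizontal distance between pin1_tip and slot1 below 0.02 m and z of pin1_tip in the frame of slot1 below -0.034 m) or (horizontal distance between pin1_tip and slot2 below 0.02 m and z of pin1_tip in the frame of slot2 below -0.034 m) or (horizontal distance between pin1_tip and slot3 below 0.02 m and z of pin1_tip in the frame of slot3 below -0.034 m)) and angle between each of pin1_knob, pin2_knob, pin3_knob's own z axis and vertical below 0.15 rad and ((horizontal distance between pin2_tip and slot1 below 0.02 m and z of pin2_tip in the frame of slot1 below -0.034 m) or (horizontal distance between pin2_tip and slot2 below 0.02 m and z of pin2_tip in the frame of slot2 below -0.034 m) or (horizontal distance between pin2_tip and slot3 below 0.02 m and z of pin2_tip in the frame of slot3 below -0.034 m)) and ((horizontal distance between pin3_tip and slot1 below 0.02 m and z of pin3_tip in the frame of slot1 below -0.034 m) or (horizontal distance between pin3_tip and slot2 below 0.02 m and z of pin3_tip in the frame of slot2 below -0.034 m) or (horizontal distance between pin3_tip and slot3 below 0.02 m and z of pin3_tip in the frame of slot3 below -0.034 m))); the robot touches nothing.
It fails at once if the tape measure is moved more than 3 cm (distance of tape_measure from where it was at the start of the episode above 0.03 m).
It fails at once if the bolt tin is moved more than 3 cm (distance of bolt_tin from where it was at the start of the episode above 0.03 m).
It fails at once if the weld magnet is moved more than 3 cm (distance of weld_magnet from where it was at the start of the episode above 0.03 m).
Of pin1, pin2, pin3 only 2 to 3 are there at a start; the rules pass over those that are not, and their reading is None.
Of tube_a, tube_b, tube_c only 1 to 1 are there at a start; the rules pass over those that are not, and their reading is None.
At some moment in a run one of tube_a, tube_b, tube_c may be knocked a few centimetres aside while the robot is not near it.
It also fails if it takes over 210 s, if anything falls off the work surface, if the arm or the gripper's body presses on something with over 40 N, if the wrist force passes 120 N, or if a joint passes its speed limit or range.

## Working session

There is one attempt and no reset: what is moved stays moved. The work goes in short steps, Python scripts to look and compute and a shell command to move; the robot and the scene stay as the last step left them, time stands still between calls to the robot, and variables do not carry over. Pictures are saved under pics/ and viewed, at most 14 in all, crops included, and the job is handed in when it is done.

```bash
ls; mkdir -p pics
cat > h.py <<'E'
import numpy as np, cv2
from workcell import monitor, viewer, order, find_in, regions_of
def cam(n):
    c=viewer.read_camera(n); c['R']=cv2.Rodrigues(np.array(c['rvec'],float))[0]; c['t']=np.array(c['tvec'],float).ravel(); c['K']=np.array(c['mtx'],float); return c
def proj(c,P):
    q=np.atleast_2d(P)@c['R'].T+c['t']; s=q[:,:2]/q[:,2:]; s=s*(1+c['k1']*(s**2).sum(1,keepdims=True))
    return s@c['K'][:2,:2].T+c['K'][:2,2]
def ray(c,uv):
    d=(np.array(uv,float)-c['K'][:2,2])/np.diag(c['K'])[:2]; s=d.copy()
    for _ in range(20): s=d/(1+c['k1']*(s@s))
    return -c['R'].T@c['t'], c['R'].T@np.array([s[0],s[1],1])
def onz(c,uv,z):
    o,d=ray(c,uv); return o+d*(z-o[2])/d[2]
def tri(obs):
    A=np.zeros((3,3));b=np.zeros(3)
    for c,uv in obs:
        o,d=ray(c,uv); d/=np.linalg.norm(d); M=np.eye(3)-np.outer(d,d); A+=M;b+=M@o
    return np.linalg.solve(A,b)
def save(c,name,box=None,k=1):
    im=c['frame'][...,::-1]
    if box: im=im[box[1]:box[3],box[0]:box[2]]
    cv2.imwrite('pics/'+name,cv2.resize(im,None,fx=k,fy=k,interpolation=cv2.INTER_CUBIC))
E
python3 - <<'E'
from h import *
np.set_printoptions(precision=3,suppress=True)
for n in ['scene','side','wrist']:
    c=cam(n); save(c,n+'0.png'); print(n,c['K'][0,0],c['k1'],-c['R'].T@c['t'],c['R'][2])
    for q in ['fixture','rack','pin1_knob','tube_a_mid','tape_measure','bolt_tin','weld_magnet']:
        print(q,[(np.round(d['box']).astype(int).tolist(),round(d['conf'],2)) for d in find_in(n,q)])
print(monitor.observe())
E
```

```text
pics
scene 413.6782823576879 -0.08528103752124382 [-0.684  0.002  0.89 ] [ 0.823 -0.005 -0.567]
fixture []
rack [([300, 195, 17, 28], 0.59), ([302, 225, 15, 14], 0.37)]
pin1_knob [([297, 189, 11, 21], 0.64)]
tube_a_mid []
tape_measure [([301, 227, 13, 16], 0.65)]
bolt_tin [([222, 179, 18, 30], 0.87)]
weld_magnet [([434, 265, 27, 32], 0.72)]
side 421.6514581173693 -0.10785077339720442 [-0.032  0.902  0.462] [ 0.456 -0.825 -0.334]
fixture [([329, 211, 95, 46], 0.75)]
rack []
pin1_knob [([331, 264, 10, 41], 0.74), ([237, 224, 17, 40], 0.66), ([284, 212, 12, 28], 0.59), ([329, 210, 96, 45], 0.55)]
tube_a_mid []
tape_measure [([343, 238, 31, 29], 0.81)]
bolt_tin [([168, 256, 41, 52], 0.75)]
weld_magnet []
wrist 316.8503063810231 -0.0435811990087492 [ 0.496 -0.301  0.374] [-0.193 -0.238 -0.952]
fixture [([288, 63, 264, 126], 0.86)]
rack []
pin1_knob []
tube_a_mid [([286, 65, 270, 130], 0.55)]
tape_measure []
bolt_tin []
weld_magnet [([210, 262, 74, 52], 0.86)]
{'time_s': 1.2, 'joint_positions': array([-46.753,   8.622,  82.356,   0.001,  89.027,  -7.677]), 'qvel': array([-0.039,  0.03 , -0.096, -0.056, -0.051, -0.043]), 'joint_torque': array([  0.   , -71.281, -57.105,  -0.   ,   0.002,   0.   ]), 'position': array([ 0.446, -0.362,  0.231]), 'tool_rot': array([[ 0.63 ,  0.776, -0.   ],
       [ 0.776, -0.63 ,  0.   ],
       [ 0.   , -0.   , -1.   ]]), 'ft_force': array([ 0.287, -0.701,  0.01 ]), 'ft_torque': array([0.011, 0.009, 0.012]), 'grip_force': 0.0, 'finger_gap': 1.0007562345133152}
```

View pics/scene0.png

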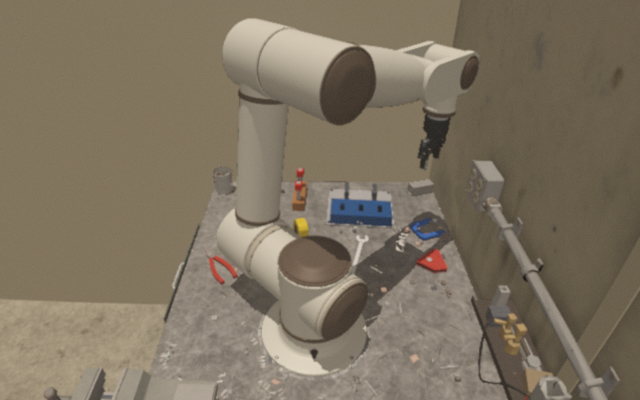

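View pics/side0.png

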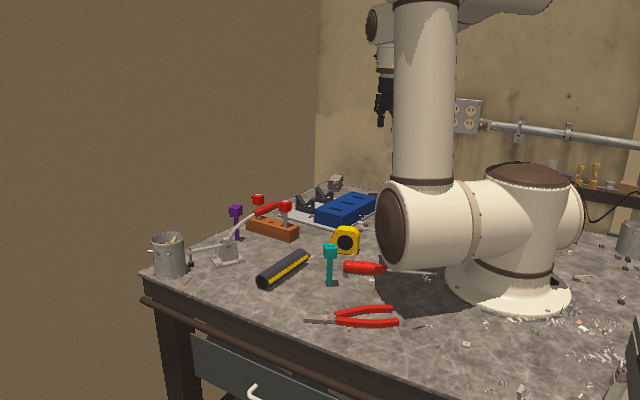

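View pics/wrist0.png

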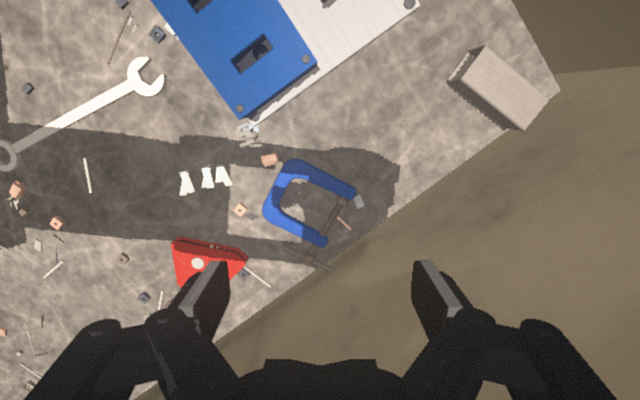

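The side view shows the tube at (283,270) with its line towards the camera. The rack is at (272,228) with red knobs at (258,200) and (285,206). The look-alikes are purple at (236,211) and teal at (330,250). The wrist view shows the blue cover and slot3 at (252,55).

Run:
```python
from h import *
np.set_printoptions(precision=3,suppress=True)
c=cam('side'); s=cam('scene'); w=cam('wrist')
for n,uv,z in [('tubeL',(259,282),.018),('tubeR',(306,257),.018),('rackL',(247,224),.034),('rackR',(298,236),.034),('knobA',(258,200),.09),('knobB',(285,206),.09),('purple',(236,211),.09),('teal',(330,250),.08),('tealtip',(330,285),0),('tape',(345,252),.0),('tin',(170,275),0),('clampbase',(225,260),0),('knobtopfix',(360,205),.048),('screwdriver',(365,268),.01)]: print(n,onz(c,uv,z))
for n,uv,z in [('knob1',(300,173),.1),('knob2',(298,186),.1),('tin',(222,190),0),('tape',(301,230),.0),('fixBL',(332,222),.048),('fixBR',(391,222),.048)]: print(n,onz(s,uv,z))
for n,uv,z in [('slot3',(252,55),.048),('corner',(243,118),.048),('corner2',(317,68),.048),('magnet',(205,262),.01)]: print(n,onz(w,uv,z))
print('knobs tri',tri([(s,(300,173)),(c,(258,200))]),tri([(s,(298,186)),(c,(285,206))]))
save(c,'side1.png',[140,160,420,340],2.8)
```

```text
tubeL [0.444 0.304 0.018]
tubeR [0.423 0.156 0.018]
rackL [0.637 0.105 0.034]
rackR [0.483 0.096 0.034]
knobA [0.631 0.064 0.09 ]
knobB [0.545 0.062 0.09 ]
purple [0.625 0.159 0.09 ]
teal [0.334 0.206 0.08 ]
tealtip [0.33  0.209 0.   ]
tape [0.374 0.05  0.   ]
tin [0.645 0.364 0.   ]
clampbase [0.593 0.243 0.   ]
knobtopfix [ 0.435 -0.161  0.048]
screwdriver [0.291 0.117 0.01 ]
knob1 [0.616 0.053 0.1  ]
knob2 [0.529 0.058 0.1  ]
tin [0.652 0.36  0.   ]
tape [0.408 0.045 0.   ]
fixBL [ 0.392 -0.058  0.048]
fixBR [ 0.393 -0.254  0.048]
slot3 [ 0.472 -0.228  0.048]
corner [ 0.426 -0.265  0.048]
corner2 [ 0.513 -0.276  0.048]
magnet [ 0.255 -0.361  0.01 ]
knobs tri [0.639 0.054 0.086] [0.548 0.058 0.088]
```

View pics/side1.png

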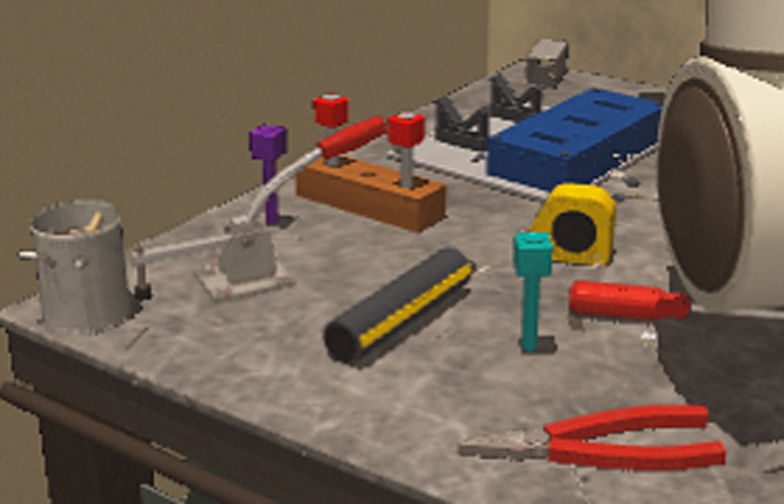

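```bash
python3 -m jog '[[85,0,0.15,0.23,0,0,0.1],[85,0,0.35,0.23,0,0,0.2],[85,0,0.55,0.23,0,0,0.3],[85,0,0.75,0.23,0,0,0.344],[85,0,0.95,0.23,0,0,0.344]]'; python3 -m jog '[[85,0,0.2,0,0,0,0],[85,0,0.4,0,0,0,0],[85,0,0.6,0,0,0,0],[85,0,0.65,0,0,0,0],[85,0,0.65,0,0,0,0]]'
python3 - <<'E'
from h import *
w=cam('wrist'); save(w,'w1.png',None,1.25); s=cam('side'); save(s,'s1b.png')
E
```

```text
time_s: 1.98
position: [0.4459, -0.0782, 0.3005]
tool_rot: [[0.141, 0.99, 0.001], [0.99, -0.141, -0.0], [-0.0, 0.001, -1.0]]
ft_force: [1.1, -0.5, 0.1]
finger_gap: 0.996
grip_force: 0.0
time_s: 2.6
position: [0.4463, 0.1155, 0.3002]
tool_rot: [[0.139, 0.99, -0.0], [0.99, -0.139, -0.0], [-0.0, -0.0, -1.0]]
ft_force: [-0.1, -0.8, -1.1]
finger_gap: 0.993
grip_force: 0.0
```

View pics/w1.png

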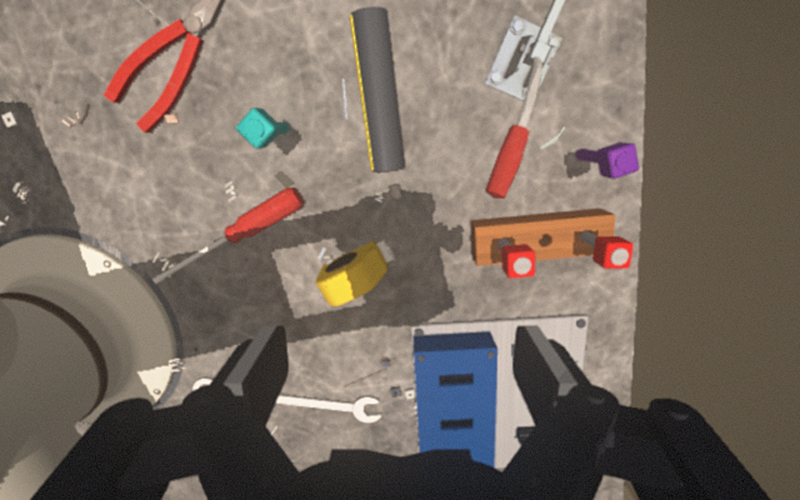

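The wrist view (1.25x) shows the tube from (362,10) to (389,170) with its line on the left (-x) side. Red knobs are at (521,262) and (619,256), the tape at (352,272), and slots at (457,380) and (456,424). The clamp handle ends at (495,190), clear of the rack.

```bash
cat > tube.py <<'E'
from h import *
from scipy.optimize import least_squares
def tube(names=('wrist','side'),x0=(.435,.23,0),z=.018,verbose=1):
    """estimate tube x,y,yaw (axis dir=(-sin,cos)) and line angle (deg from up, + toward -x)"""
    cs=[]
    for n in names:
        c=cam(n); hsv=cv2.cvtColor(c['frame'],cv2.COLOR_RGB2HSV)
        r=[d for d in regions_of(n,'tube_a_mid')]
        cs.append((n,c,hsv,r))
    return cs
def yellow(c,p,yaw,z,L=.075):
    """line angle by casting yellow pixels on the cylinder"""
    hsv=cv2.cvtColor(c['frame'],cv2.COLOR_RGB2HSV)
    m=(abs(hsv[...,0].astype(int)-25)<8)&(hsv[...,1]>140)&(hsv[...,2]>80)
    a=np.array([-np.sin(yaw),np.cos(yaw),0]); b=np.array([np.cos(yaw),np.sin(yaw),0]); P=np.array([*p,z]); out=[]
    for v,u in np.argwhere(m):
        o,d=ray(c,(u,v)); o=o-P
        ox,oz,dx,dz=o@b,o[2],d@b,d[2]
        A=dx*dx+dz*dz;B=ox*dx+oz*dz;C=ox*ox+oz*oz-.018**2;D=B*B-A*C
        if D<0: 
            continue
        t=(-B-np.sqrt(D))/A; y=(o+d*t)@a
        if abs(y)<L-.003: out.append((np.degrees(np.arctan2(-(ox+t*dx),oz+t*dz)),y))
    out=np.array(out)
    return out
E
python3 - <<'E'
from tube import *
np.set_printoptions(precision=4,suppress=True)
w=cam('wrist'); s=cam('side')
f=lambda u,v,z:onz(w,(u/1.25,v/1.25),z)
e=[f(351,10,.02),f(387,8,.02),f(374,170,.02),f(404,167,.02)]
print(np.array(e)); A=(e[0]+e[1])/2;B=(e[2]+e[3])/2; p=((A+B)/2)[:2]; dd=A-B; yaw=np.arctan2(-dd[0],dd[1]); print('tube',p,np.degrees(yaw),np.linalg.norm(dd))
for c in (w,s):
    o=yellow(c,p,yaw,.018); print(len(o), np.percentile(o[:,0],[2,25,50,75,98]) if len(o) else '', o[:,1].min() if len(o) else '', o[:,1].max() if len(o) else '')
for n,u,v,z in [('k1',521,262,.102),('k2',619,256,.102),('mid hole',545,240,.034),('r1',475,264,.034),('r2',614,236,.034),('plate1',418,323,.008),('plate2',586,318,.008),('slot1',457,380,.048),('slot2',456,424,.048),('handle',495,190,.08),('teal',256,122,.09),('tape',352,258,.064),('purple',617,158,.09)]: print(n,f(u,v,z))
for n in ['wrist','side']:
  for q in ['tube_a_mid','pin1_knob']:
    if n=='side': cam('side')
    print(n,q,[(np.round(d['box'],1).tolist(),round(d['conf'],2)) for d in find_in(n,q)])
E
```

```text
[[0.4265 0.3043 0.02  ]
 [0.4606 0.3011 0.02  ]
 [0.4242 0.1523 0.02  ]
 [0.4559 0.1509 0.02  ]]
tube [0.4418 0.2271] -1.3128901688600045 0.15112171444594052
52 [68.5337 72.542  75.5875 78.4155 82.6735] -0.0707289657004509 0.07083331082921285
192 [ 66.4486  73.5066  81.7771  90.8901 101.2264] -0.07171871378258352 0.07035715806810124
k1 [0.5504 0.0596 0.102 ]
k2 [0.6409 0.0525 0.102 ]
mid hole [0.596  0.0546 0.034 ]
r1 [0.5186 0.0379 0.034 ]
r2 [0.6713 0.0485 0.034 ]
plate1 [ 0.447  -0.0386  0.008 ]
plate2 [ 0.6529 -0.0619  0.008 ]
slot1 [ 0.4839 -0.0982  0.048 ]
slot2 [ 0.4767 -0.1619  0.048 ]
handle [0.536  0.1246 0.08  ]
teal [0.3364 0.2136 0.09  ]
tape [0.3917 0.0732 0.064 ]
purple [0.6434 0.1401 0.09  ]
wrist tube_a_mid []
wrist pin1_knob [([414.7, 206.3, 29.0, 29.3], 0.9), ([485.4, 125.2, 47.9, 31.6], 0.78), ([210.5, 101.8, 34.8, 27.8], 0.69)]
side tube_a_mid []
side pin1_knob [([329.4, 264.4, 12.5, 39.7], 0.81), ([285.0, 211.1, 11.0, 28.4], 0.63), ([236.5, 221.9, 18.6, 40.1], 0.6)]
```

```bash
python3 -m jog '[[70,-0.014,0.19,0,0,0,0.074],[70,-0.014,0.37,-0.1,0,0,0.074],[70,-0.014,0.37,-0.3,0,0,0.074],[70,-0.014,0.37,-0.5,0,0,0.074],[70,-0.014,0.37,-0.7,0,0,0.074]]'; python3 -m jog '[[70,0,0,-0.14,0,0,0],[70,0,0,-0.27,0,0,0],[50,0,0,-0.278,0,0,0],[44,0,0,-0.278,0,0,0],[44,0,0,-0.278,0,0,0]]'
python3 - <<'E'
from h import *
c=cam('side'); save(c,'s2.png',[180,170,400,320],3.4)
E
```

```text
time_s: 3.72
position: [0.4419, 0.226, 0.0886]
tool_rot: [[0.025, 1.0, 0.0], [1.0, -0.025, 0.0], [0.0, 0.0, -1.0]]
ft_force: [0.6, 0.3, -0.3]
finger_gap: 0.821
grip_force: 0.0
time_s: 4.35
position: [0.4431, 0.2263, 0.0086]
tool_rot: [[0.025, 1.0, 0.002], [1.0, -0.025, 0.001], [0.001, 0.002, -1.0]]
ft_force: [0.4, 0.2, 0.5]
finger_gap: 0.515
grip_force: 0.0
```

View pics/s2.png

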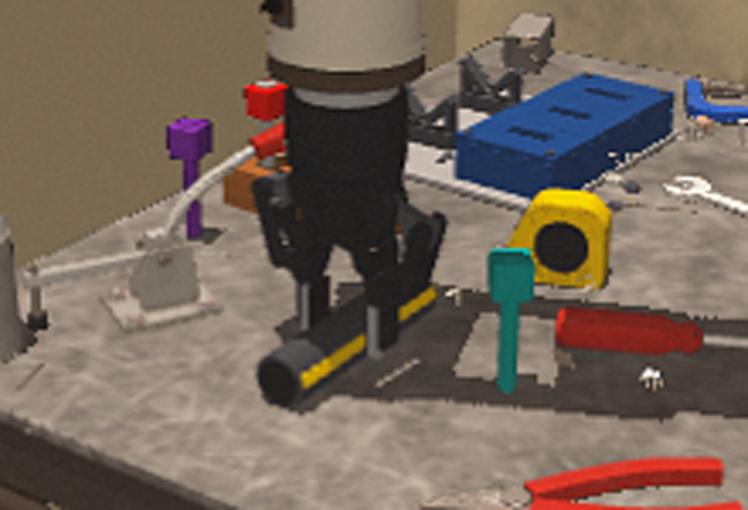

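The fingers straddle the tube, and the yellow line is still on the -x side.

```bash
python3 -m jog '[[44,0.012,0,0,0,0,0],[44,0.028,0,0,0,0,0],[44,0.045,0,0,0,0,0],[44,0.06,0,0,0,0,0],[44,0.07,0,0,0,0,0]]'; python3 -m jog '[[44,0.006,0,0,0,0,0],[44,0.01,0,0,0,0,0],[44,0.01,0,0,0,0,0]]'
cat > chk.py <<'E'
from tube import *
import sys
np.set_printoptions(precision=3,suppress=True)
x=float(sys.argv[1]); y=float(sys.argv[2]); yaw=np.radians(float(sys.argv[3])); z=float(sys.argv[4])
c=cam('side'); save(c,sys.argv[5],[200,200,360,310],4)
for dx in (-.003,0,.003):
    o=yellow(c,(x+dx,y),yaw,z); print(dx,len(o),np.percentile(o[:,0],[2,25,50,75,98]) if len(o) else '')
print(monitor.observe()['position'],monitor.observe()['ft_force'])
E
python3 chk.py .4655 .227 -1.3 .018 s3.png
```

```text
time_s: 5.03
position: [0.4635, 0.226, 0.0068]
tool_rot: [[0.026, 1.0, -0.0], [1.0, -0.026, -0.0], [-0.0, -0.0, -1.0]]
ft_force: [-0.9, 0.3, -0.2]
finger_gap: 0.511
grip_force: 0.0
time_s: 5.4
position: [0.4662, 0.226, 0.0069]
tool_rot: [[0.025, 1.0, -0.0], [1.0, -0.025, 0.0], [0.0, -0.0, -1.0]]
ft_force: [-0.2, 0.3, -0.1]
finger_gap: 0.517
grip_force: 0.0
-0.003 105 [-13.031  -2.275   7.049  14.386  21.029]
0 106 [-1.621  6.954 14.955 21.739 27.861]
0.003 107 [ 7.402 14.951 22.153 28.491 34.38 ]
[0.466 0.226 0.007] [ 0.354 -0.581  0.77 ]
```

View pics/s3.png

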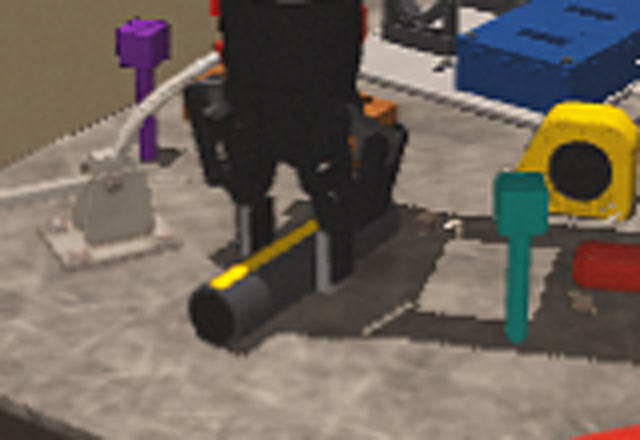

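The line is now about 13° short of up. Closing the fingers will roll the tube the last few millimetres.

```bash
python3 -m jog '[[40,0,0,0,0,0,0],[38,0,0,0,0,0,0],[34,0,0,0,0,0,0],[30,0,0,0,0,0,0],[30,0,0,0,0,0,0]]'; python3 chk.py .4662 .227 -1.4 .018 s4.png
```

```text
time_s: 6.08
position: [0.4661, 0.226, 0.0072]
tool_rot: [[0.025, 1.0, -0.0], [1.0, -0.025, 0.0], [0.0, -0.0, -1.0]]
ft_force: [-3.8, -1.6, 7.7]
finger_gap: 0.398
grip_force: 59.0
-0.003 76 [-31.112 -17.434  -8.079  -0.384   5.802]
0 84 [-19.323  -6.552   1.108   8.085  14.172]
0.003 84 [-5.852  3.346  9.721 15.868 21.422]
[0.466 0.226 0.007] [-3.067 -1.429  6.805]
```

View pics/s4.png

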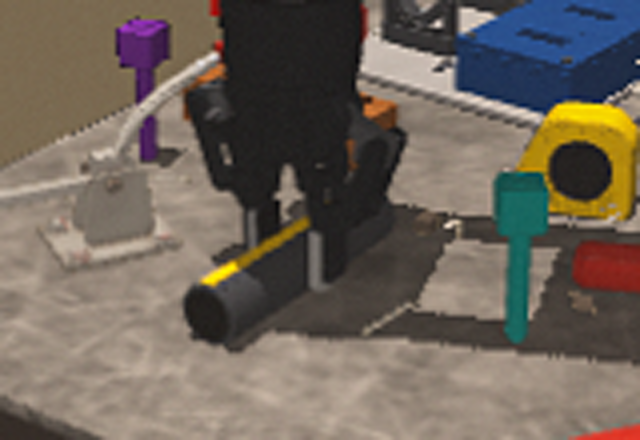

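Line is up within about 5° and the tube is gripped with 59 N. I'll lift it and look at the fixture from above.

```bash
python3 -m jog '[[30,0,0,0.1,0,0,0],[30,0,0,0.3,0,0,0],[30,0,0,0.5,0,0,0],[30,0,0,0.7,0,0,0],[30,0,-0.1,0.85,0,0,-0.056]]'; python3 -m jog '[[30,-0.03,-0.2,0.1,0,0,0],[30,-0.06,-0.4,0.1,0,0,0],[30,-0.09,-0.6,0.1,0,0,0],[30,-0.13,-0.8,0.1,0,0,0],[30,-0.15,-1.0,0.1,0,0,0]]';  python3 -m jog '[[30,0,-0.2,0,0,0,0],[30,0,-0.4,0,0,0,0],[30,0,-0.6,0,0,0,0],[30,0,-0.75,0,0,0,0],[30,0,-0.75,0,0,0,0]]'
python3 - <<'E'
from h import *
w=cam('wrist'); save(w,'w2.png',None,1.25)
E
```

```text
time_s: 6.75
position: [0.4659, 0.1966, 0.2642]
tool_rot: [[0.113, 0.994, 0.001], [0.994, -0.113, 0.001], [0.001, 0.001, -1.0]]
ft_force: [1.1, -0.6, -4.2]
finger_gap: 0.4
grip_force: 61.8
time_s: 7.38
position: [0.4201, -0.1057, 0.2919]
tool_rot: [[0.113, 0.994, 0.0], [0.994, -0.113, -0.0], [-0.0, 0.0, -1.0]]
ft_force: [1.9, -0.1, -4.4]
finger_gap: 0.395
grip_force: 61.6
time_s: 8.0
position: [0.4205, -0.3316, 0.2904]
tool_rot: [[0.116, 0.993, -0.002], [0.993, -0.116, 0.001], [0.001, -0.002, -1.0]]
ft_force: [0.1, 0.9, -3.5]
finger_gap: 0.398
grip_force: 61.7
```

View pics/w2.png

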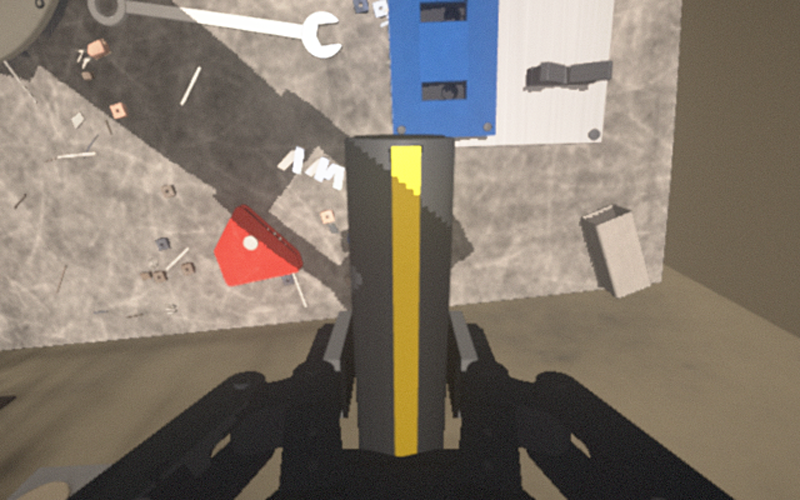

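The yellow line faces straight up in the grip, running (405,150)-(405,450). Slot3 is at (443,91) and slot2 at (443,12), each with a dark hole right of centre; the saddle is at (570,74). I'll zoom on the slots.

Run:
```python
from h import *
np.set_printoptions(precision=4,suppress=True)
w=cam('wrist'); save(w,'w3.png',[304,0,500,124],4)
np.savez('w3.npz',K=w['K'],R=w['R'],t=w['t'],k1=w['k1'])
f=lambda u,v,z:onz(w,(u/1.25,v/1.25),z)
print('covL',f(393,135,.048),'covR',f(495,134,.048),'plate',f(602,143,.008))
print('tube end', f(345,137,.302),f(453,137,.302))
print('slot3',f(443.5,91.5,.048),f(421,91.5,.048),f(466,91.5,.048)); print('slot2',f(444,12,.048))
print('saddle top L/R',f(530,68,.061),f(611,66,.061))
p=monitor.observe(); print(p['position'])
```

```text
covL [ 0.422  -0.2583  0.048 ] covR [ 0.5171 -0.268   0.048 ] plate [ 0.6383 -0.2907  0.008 ]
tube end [ 0.4118 -0.2526  0.302 ] [ 0.4461 -0.2565  0.302 ]
slot3 [ 0.4722 -0.2255  0.048 ] [ 0.4518 -0.2232  0.048 ] [ 0.4926 -0.2277  0.048 ]
slot2 [ 0.4782 -0.1605  0.048 ]
saddle top L/R [ 0.5473 -0.2152  0.061 ] [ 0.6187 -0.2205  0.061 ]
[ 0.4209 -0.329   0.2912]
```

View pics/w3.png

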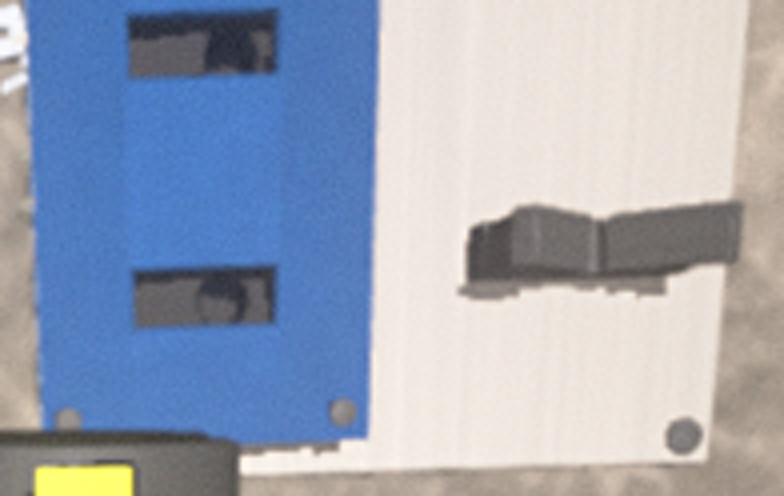

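Run:
```python
from h import *
from scipy.optimize import least_squares
np.set_printoptions(precision=4,suppress=True)
w=dict(np.load('w3.npz')); w['k1']=float(w['k1'])
px=lambda x,y:(304+x/4,y/4)
# local model: cx = slot/cover x, sx = saddle x
def mod(p):
    ox,oy,yaw,cx,sx=p; c,s=np.cos(yaw),np.sin(yaw)
    L=[(cx-.020,-.065-.0075,.048),(cx+.020,-.065-.0075,.048),(cx-.020,-.065+.0075,.048),(cx+.020,-.065+.0075,.048),
       (cx-.020,-.0075,.048),(cx+.020,-.0075,.048),(cx-.020,.0075,.048),(cx+.020,.0075,.048),(cx+.048,-.106,.048),(.110,-.118,.008),(sx,-.052,.0305)]
    L=np.array(L); return np.c_[ox+c*L[:,0]-s*L[:,1],oy+s*L[:,0]+c*L[:,1],L[:,2]]
obs=np.array([px(*q) for q in [(135,328),(275,322),(133,271),(275,266),(130,77),(277,70),(128,16),(278,10),(367,437),(707,462),(600,247)]])
r=least_squares(lambda p:(proj(w,mod(p))-obs).ravel(),[.54,-.17,-.1,-.058,.05],loss='soft_l1')
ox,oy,yaw,cx,sx=r.x; print(r.x,np.degrees(yaw)); print(r.fun.reshape(-1,2))
c,s=np.cos(yaw),np.sin(yaw); W=lambda x,y:np.array([ox+c*x-s*y,oy+s*x+c*y])
print('saddle',W(sx,0)); print('slots',[W(cx,y) for y in (.065,0,-.065)])
for n,q in [('hole3',(220,298)),('hole2',(230,45))]:
    P=onz(w,px(*q),.032); d=P[:2]-[ox,oy]; print(n,P,'local',c*d[0]+s*d[1],-s*d[0]+c*d[1])
```

```text
[ 0.5369 -0.1664 -0.079  -0.0594  0.0599] -4.523941425181685
[[-0.0369 -0.3372]
 [-0.1177 -0.0204]
 [ 0.1907 -0.0509]
 [ 0.0012  0.0043]
 [-0.0376 -0.1813]
 [-0.1611  0.3416]
 [ 0.1466 -0.1403]
 [-0.3312  0.1254]
 [ 0.3896  0.6533]
 [ 0.0108  0.4948]
 [-0.0141 -0.8936]]
saddle [ 0.5966 -0.1711]
slots [array([ 0.4828, -0.0969]), array([ 0.4776, -0.1617]), array([ 0.4725, -0.2265])]
hole3 [ 0.4788 -0.2264  0.032 ] local -0.053148282236505265 -0.06441495291601339
hole2 [ 0.4872 -0.1592  0.032 ] local -0.050062544499717004 0.0032360264342713805
```

```bash
python3 -m jog '[[30,0.14,0.12,0,0,0,0.018],[30,0.28,0.25,0,0,0,0.018],[30,0.42,0.38,0,0,0,0.018],[30,0.587,0.527,0,0,0,0.018],[30,0.587,0.527,0,0,0,0.018]]'; python3 -m jog '[[30,0,0,-0.2,0,0,0],[30,0,0,-0.4,0,0,0],[30,0,0,-0.6,0,0,0],[30,0,0,-0.68,0,0,0],[30,0,0,-0.68,0,0,0]]'
```

```text
time_s: 8.72
position: [0.5991, -0.1665, 0.2914]
tool_rot: [[0.08, 0.997, -0.0], [0.997, -0.08, 0.001], [0.001, -0.001, -1.0]]
ft_force: [-0.5, -0.2, -3.7]
finger_gap: 0.396
grip_force: 61.9
time_s: 9.35
position: [0.5961, -0.17, 0.0866]
tool_rot: [[0.084, 0.996, -0.003], [0.996, -0.084, 0.001], [0.001, -0.003, -1.0]]
ft_force: [1.0, 0.5, -2.1]
finger_gap: 0.396
grip_force: 61.8
```

Check with the side camera before setting down.

```bash
python3 -m jog '[[30,0,0,-0.05,0,0,0],[30,0,0,-0.1,0,0,0],[30,0,0,-0.12,0,0,0],[30,0,0,-0.13,0,0,0],[30,0,0,-0.13,0,0,0]]'
python3 - <<'E'
from h import *
c=cam('side'); save(c,'s5.png',[250,150,410,260],4)
E
```

```text
time_s: 9.98
position: [0.5973, -0.1709, 0.0489]
tool_rot: [[0.085, 0.996, -0.0], [0.996, -0.085, -0.0], [-0.0, -0.0, -1.0]]
ft_force: [0.3, 0.2, -4.3]
finger_gap: 0.402
grip_force: 61.9
```

View pics/s5.png

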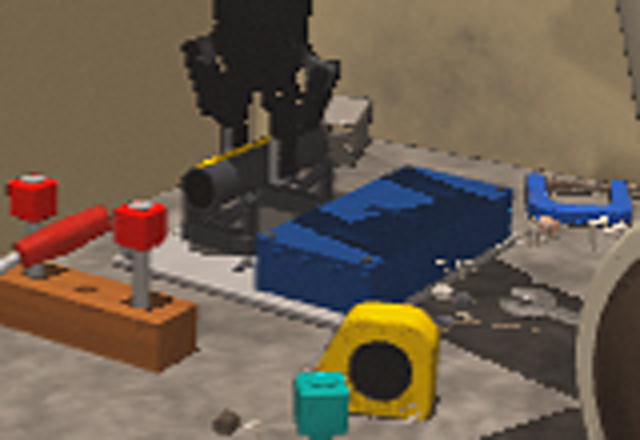

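The tube is right over the saddles, line on top. I'll lower it, release and rise.

```bash
python3 -m jog '[[30,0,0,-0.007,0,0,0],[30,0,0,-0.013,0,0,0],[30,0,0,-0.013,0,0,0]]'; python3 -m jog '[[38,0,0,0,0,0,0],[46,0,0,0,0,0,0],[56,0,0,0,0,0,0],[56,0,0,0,0,0,0],[56,0,0,0.06,0,0,0]]';python3 -m jog '[[60,0,0,0.15,0,0,0],[60,0,0,0.3,0,0,0],[60,0,0.1,0.5,0,0,0],[60,0,0.2,0.6,0,0,0],[60,0,0.2,0.6,0,0,0]]'
python3 - <<'E'
from h import *
c=cam('side'); save(c,'s6.png',[230,150,390,260],4); w=cam('wrist'); save(w,'w4.png',None,1.25)
E
```

```text
time_s: 10.4
position: [0.5976, -0.1711, 0.0475]
tool_rot: [[0.085, 0.996, 0.002], [0.996, -0.085, -0.001], [-0.001, 0.002, -1.0]]
ft_force: [-12.8, 4.2, 26.2]
finger_gap: 0.399
grip_force: 65.0
time_s: 11.02
position: [0.5966, -0.1706, 0.0624]
tool_rot: [[0.085, 0.996, -0.002], [0.996, -0.085, 0.001], [0.001, -0.002, -1.0]]
ft_force: [-0.4, 1.0, 0.3]
finger_gap: 0.653
grip_force: 0.0
time_s: 11.65
position: [0.5981, -0.1093, 0.2476]
tool_rot: [[0.083, 0.997, 0.006], [0.997, -0.083, -0.001], [-0.001, 0.006, -1.0]]
ft_force: [-0.7, -0.7, -0.9]
finger_gap: 0.701
grip_force: 0.0
```

View pics/w4.png

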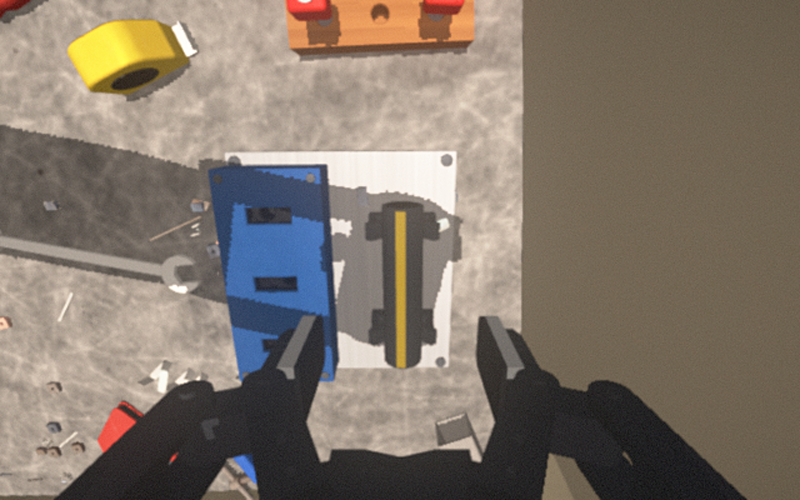

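Tube seated with the line up, spanning (400,203)-(400,367). Slot1 is at (269,215) and slot2 at (276,284). I'll measure the tube's centring and stretch the contrast in slot1.

Run:
```python
from h import *
np.set_printoptions(precision=4,suppress=True)
w=cam('wrist'); f=lambda u,v,z:onz(w,(u/1.25,v/1.25),z)
print('line ends',f(401,211,.074),f(401,367,.074))
print('saddles',f(385,222,.061),f(385,327,.061))
print('plate corners',f(225,152,.008),f(457,152,.008),f(449,367,.008))
print('slots',f(269,215.5,.048),f(276,284,.048))
im=w['frame'][160:240,185:250].astype(float); im=np.clip((im-10)*4,0,255).astype(np.uint8)
cv2.imwrite('pics/slots.png',cv2.resize(im[...,::-1],None,fx=7,fy=7,interpolation=cv2.INTER_CUBIC))
np.savez('w4.npz',K=w['K'],R=w['R'],t=w['t'],k1=w['k1'])
```

```text
line ends [ 0.5992 -0.097   0.074 ] [ 0.5872 -0.2416  0.074 ]
saddles [ 0.5849 -0.108   0.061 ] [ 0.5755 -0.2064  0.061 ]
plate corners [ 0.4388 -0.0406  0.008 ] [ 0.6549 -0.0595  0.008 ] [ 0.6369 -0.2906  0.008 ]
slots [ 0.4836 -0.0966  0.048 ] [ 0.4782 -0.1609  0.048 ]
```

View pics/slots.png

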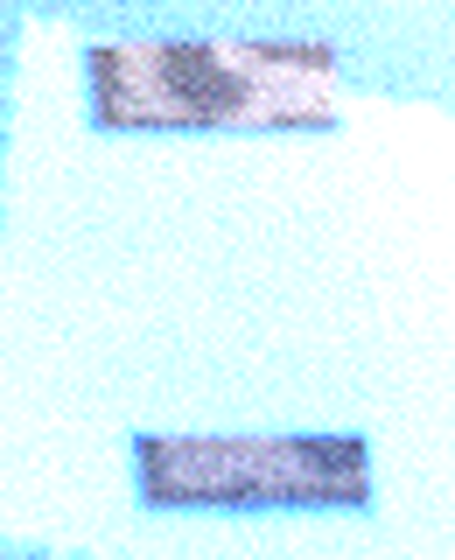

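```bash
python3 -m jog '[[60,-0.05,0.19,0,0,0,0],[60,-0.1,0.38,0,0,0,0],[60,-0.155,0.5,-0.1,0,0,0],[60,-0.155,0.565,-0.2,0,0,0],[60,-0.155,0.565,-0.2,0,0,0]]'
python3 - <<'E'
from h import *
np.set_printoptions(precision=4,suppress=True)
w=cam('wrist'); save(w,'w5.png',None,1.25); print(monitor.observe()['position'])
for n,c in (('w',w),('s',cam('side'))):
    h=cv2.cvtColor(c['frame'],cv2.COLOR_RGB2HSV); m=((h[...,0]<5)|(h[...,0]>174))&(h[...,1]>150)&(h[...,2]>60)
    k,l,st,ce=cv2.connectedComponentsWithStats(m.astype(np.uint8))
    for i in range(1,k):
        if st[i,4]>30: print(n,st[i],ce[i],onz(c,ce[i],.095))
v=dict(np.load('w4.npz')); v['k1']=float(v['k1'])
print('hole1',onz(v,(185+205/7,160+80/7),.032),'slot1',onz(v,(185+213/7,160+88/7),.048),'hole2',onz(v,(185+335/7,160+456/7),.032))
E
```

```text
time_s: 12.42
position: [0.5494, 0.059, 0.1803]
tool_rot: [[0.084, 0.996, -0.005], [0.996, -0.084, 0.0], [-0.0, -0.005, -1.0]]
ft_force: [-0.4, -0.3, -0.1]
finger_gap: 0.702
grip_force: 0.0
[0.5503 0.0582 0.1821]
w [ 264   27   59   96 2788] [292.7396  74.6001] [0.5387 0.1564 0.095 ]
w [  20  114   85   58 2327] [ 62.7727 142.5251] [0.3644 0.1266 0.095 ]
w [ 418  185   44   39 1068] [436.7678 202.3764] [0.6377 0.0576 0.095 ]
w [305 189  35  40 898] [322.3018 206.598 ] [0.5509 0.0614 0.095 ]
s [252 195  12  11 107] [257.7944 199.4393] [0.6255 0.0716 0.095 ]
s [254 201  38  16 309] [273.0744 207.6537] [0.5555 0.0998 0.095 ]
s [427 203  28  13 197] [440.8325 208.5685] [ 0.1941 -0.1337  0.095 ]
s [426 208  23  10  31] [435.3226 213.871 ] [ 0.1959 -0.087   0.095 ]
s [343 260  44  14 469] [363.4968 267.0682] [0.2337 0.2631 0.095 ]
s [334 305  65  23 977] [365.7666 316.5681] [0.1658 0.404  0.095 ]
hole1 [ 0.4771 -0.0984  0.032 ] slot1 [ 0.4838 -0.0968  0.048 ] hole2 [ 0.4873 -0.1656  0.032 ]
```

View pics/w5.png

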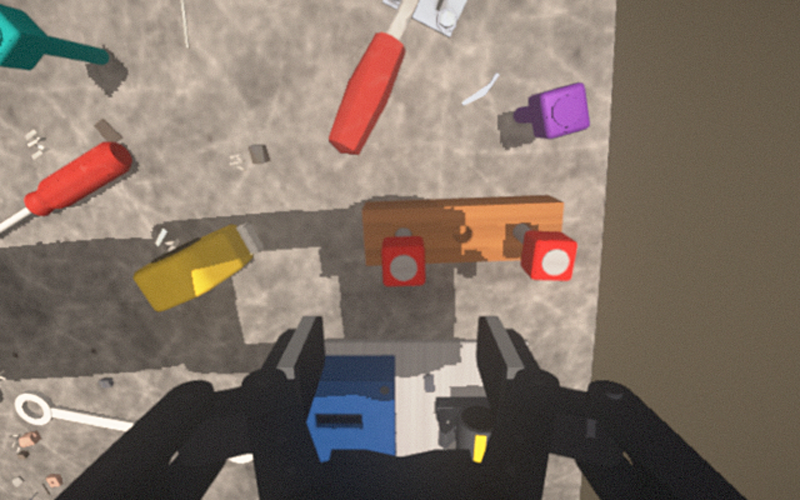

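Knob 1's top disc is at (404,267), knob 2's at (555,262). I'll locate them.

```bash
python3 - <<'E'
from h import *
np.set_printoptions(precision=4,suppress=True)
w=cam('wrist'); 
for u,v in [(404,267),(555,262)]: print(onz(w,(u/1.25,v/1.25),.102))
print(monitor.observe()['position'])
E
python3 -m jog '[[60,0,0,-0.1,0,0,0],[60,0,0,-0.2,0,0,0],[60,0,0,-0.3,0,0,0],[60,0,0,-0.36,0,0,0],[60,0,0,-0.36,0,0,0]]'
```

```text
[0.553  0.0559 0.102 ]
[0.6438 0.0514 0.102 ]
[0.5513 0.0576 0.1837]
time_s: 13.2
position: [0.5507, 0.058, 0.0746]
tool_rot: [[0.086, 0.996, -0.001], [0.996, -0.086, 0.0], [-0.0, -0.001, -1.0]]
ft_force: [-0.3, -0.1, 0.2]
finger_gap: 0.704
grip_force: 0.0
```

```bash
python3 -m jog '[[40,0,0,-0.015,0,0,0],[30,0,0,-0.015,0,0,0],[20,0,0,-0.015,0,0,0],[18,0,0,-0.015,0,0,0],[18,0,0,-0.015,0,0,0]]';python3 -m jog '[[18,0,0,0.08,0,0,0],[18,0,0,0.2,0,0,0],[18,0,0,0.3,0,0,0],[18,0,-0.15,0.35,0,0,0],[18,-0.1,-0.3,0.35,0,0,0]]'
```

```text
time_s: 13.82
position: [0.5511, 0.0586, 0.071]
tool_rot: [[0.085, 0.996, 0.001], [0.996, -0.085, -0.0], [0.0, 0.001, -1.0]]
ft_force: [-0.7, -1.1, 6.2]
finger_gap: 0.297
grip_force: 61.0
time_s: 14.45
position: [0.5215, -0.0324, 0.1763]
tool_rot: [[0.084, 0.996, 0.002], [0.996, -0.084, -0.0], [-0.0, 0.002, -1.0]]
ft_force: [0.1, -0.7, -1.4]
finger_gap: 0.293
grip_force: 60.3
```

```bash
python3 -m jog '[[18,-0.05,-0.19,0,0,0,0],[18,-0.1,-0.38,0,0,0,0],[18,-0.143,-0.57,-0.05,0,0,0],[18,-0.143,-0.649,-0.15,0,0,0],[18,-0.143,-0.649,-0.15,0,0,0]]'
python3 - <<'E'
from h import *
np.set_printoptions(precision=4,suppress=True)
w=cam('wrist'); save(w,'w6.png',[200,120,440,300],3.3); print(monitor.observe()['position'])
p=monitor.observe()['position']; tip=p-[0,0,.062]
print('pred knobtop,tip px in crop',(proj(w,[p+[0,0,.032],tip])-[200,120])*3.3)
np.savez('w6.npz',K=w['K'],R=w['R'],t=w['t'],k1=w['k1'])
E
```

```text
time_s: 15.08
position: [0.4765, -0.227, 0.1283]
tool_rot: [[0.087, 0.996, -0.003], [0.996, -0.087, 0.002], [0.002, -0.003, -1.0]]
ft_force: [-0.3, 0.4, -0.6]
finger_gap: 0.29
grip_force: 60.3
[ 0.4773 -0.2262  0.1297]
pred knobtop,tip px in crop [[401.8098 607.3078]
 [400.6987 331.8984]]
```

View pics/w6.png

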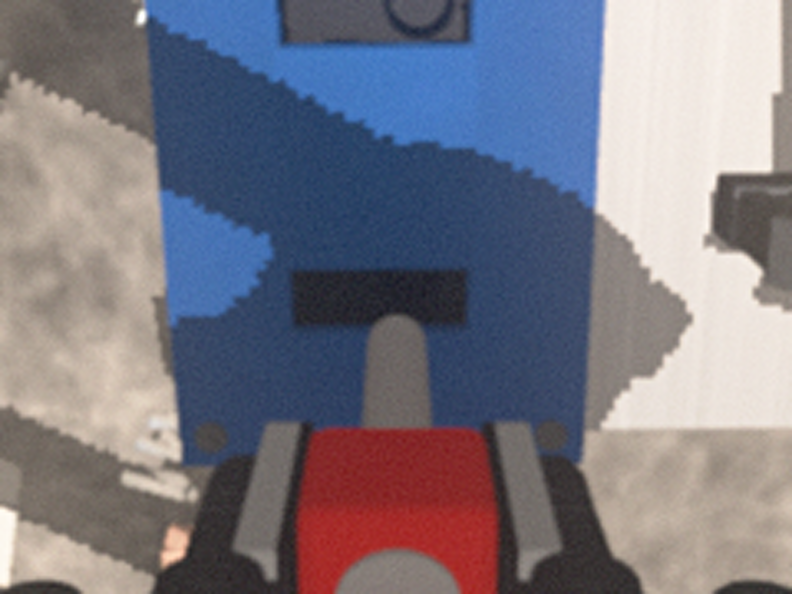

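The pin hangs straight, with its nose at (398,314). Slot3 is at (380,298) and the slot2 hole at (422,8). I'll turn those into offsets.

Run:
```python
from h import *
np.set_printoptions(precision=4,suppress=True)
w=dict(np.load('w6.npz')); w['k1']=float(w['k1'])
px=lambda x,y:(200+x/3.3,120+y/3.3)
p=np.array([.4773,-.2262,.1297])
c=p-[0,0,.056]; th=np.linspace(0,6.28,60); 
C=-w['R'].T@w['t']; d=(c-C)/np.linalg.norm(c-C); a=np.cross(d,[1,0,0]);a/=np.linalg.norm(a);b=np.cross(d,a)
S=proj(w,[c+.006*(np.cos(t)*a+np.sin(t)*b) for t in th]); S=(S-[200,120])*3.3; print('nose pred top',S[S[:,1].argmin()],'x range',S[:,0].min(),S[:,0].max())
cs=[onz(w,px(*q),.048) for q in [(293,327),(467,327),(295,270),(467,270)]]; print(np.array(cs),'slot3',np.mean(cs,0)); print('slot2 edges',onz(w,px(284,42),.048),onz(w,px(469,42),.048),'hole2',onz(w,px(422,6),.032))
f=cam('wrist')['frame'][195:225,280:350].astype(float); f=np.clip((f-8)*8,0,255).astype(np.uint8); cv2.imwrite('pics/sl3.png',cv2.resize(f[...,::-1],None,fx=8,fy=8,interpolation=cv2.INTER_CUBIC))
```

```text
nose pred top [399.8531 312.7241] x range 371.08669145860176 430.3381693964997
[[ 0.4523 -0.2305  0.048 ]
 [ 0.4918 -0.2339  0.048 ]
 [ 0.4544 -0.217   0.048 ]
 [ 0.4927 -0.2203  0.048 ]] slot3 [ 0.4728 -0.2254  0.048 ]
slot2 edges [ 0.4579 -0.167   0.048 ] [ 0.4965 -0.1703  0.048 ] hole2 [ 0.4875 -0.1631  0.032 ]
```

```bash
python3 -m jog '[[18,0.005,0.001,-0.03,0,0,0],[18,0.005,0.001,-0.06,0,0,0],[18,0.005,0.001,-0.09,0,0,0],[18,0.005,0.001,-0.1,0,0,0],[18,0.005,0.001,-0.1,0,0,0]]'
```

```text
time_s: 15.8
position: [0.4793, -0.2257, 0.1003]
tool_rot: [[0.085, 0.996, -0.0], [0.996, -0.085, 0.0], [0.0, -0.0, -1.0]]
ft_force: [0.3, 0.2, -0.4]
finger_gap: 0.293
grip_force: 60.3
```

Inside the slot freely. Down a little further, to feel for surface or hole.

```bash
python3 -m jog '[[18,0,0,-0.01,0,0,0],[18,0,0,-0.02,0,0,0],[18,0,0,-0.03,0,0,0],[18,0,0,-0.03,0,0,0]]'
```

```text
time_s: 16.3
position: [0.4792, -0.2257, 0.0912]
tool_rot: [[0.085, 0.996, -0.0], [0.996, -0.085, 0.0], [0.0, -0.0, -1.0]]
ft_force: [-0.0, -0.2, -1.3]
finger_gap: 0.294
grip_force: 60.3
```

```bash
python3 -m jog '[[18,0,0,-0.01,0,0,0],[18,0,0,-0.02,0,0,0],[18,0,0,-0.03,0,0,0],[18,0,0,-0.03,0,0,0]]'
```

```text
time_s: 16.8
position: [0.4792, -0.2257, 0.0822]
tool_rot: [[0.085, 0.996, -0.0], [0.996, -0.085, 0.0], [0.0, -0.0, -1.0]]
ft_force: [-0.1, -0.7, -1.9]
finger_gap: 0.293
grip_force: 60.3
```

It's in the hole. I'll take it home, then release.

```bash
python3 -m jog '[[18,0,0,-0.012,0,0,0],[18,0,0,-0.024,0,0,0],[18,0,0,-0.034,0,0,0],[18,0,0,-0.036,0,0,0],[18,0,0,-0.036,0,0,0]]'; python3 -m jog '[[25,0,0,0,0,0,0],[35,0,0,0,0,0,0],[50,0,0,0,0,0,0],[55,0,0,0,0,0,0]]'
```

```text
time_s: 17.42
position: [0.4793, -0.2258, 0.0717]
tool_rot: [[0.085, 0.996, -0.0], [0.996, -0.085, 0.0], [0.0, -0.0, -1.0]]
ft_force: [0.2, 0.1, -1.0]
finger_gap: 0.297
grip_force: 60.5
time_s: 17.92
position: [0.4794, -0.2258, 0.0717]
tool_rot: [[0.085, 0.996, -0.0], [0.996, -0.085, -0.0], [-0.0, -0.0, -1.0]]
ft_force: [0.2, 0.3, 0.2]
finger_gap: 0.646
grip_force: 0.0
```

```bash
python3 -m jog '[[60,0,0,0.15,0,0,0],[60,0,0,0.3,0,0,0],[60,0.1,0.17,0.4,0,0,0],[60,0.2,0.34,0.4,0,0,0],[60,0.3,0.51,0.4,0,0,0]]'; python3 -m jog '[[60,0.1,0.17,0,0,0,0],[60,0.2,0.34,0,0,0,0],[60,0.242,0.419,0,0,0,0],[60,0.242,0.419,0,0,0,0]]'
python3 - <<'E'
from h import *
np.set_printoptions(precision=4,suppress=True)
w=cam('wrist'); save(w,'w7.png',[180,60,500,300],2.4); p=monitor.observe()['position'];print(p)
np.savez('w7.npz',K=w['K'],R=w['R'],t=w['t'],k1=w['k1'])
print('pred knob top crop',(proj(w,[.642,.053,.102])-[180,60])*2.4)
E
```

```text
time_s: 18.55
position: [0.5703, -0.0712, 0.1924]
tool_rot: [[0.085, 0.996, 0.001], [0.996, -0.085, -0.0], [-0.0, 0.001, -1.0]]
ft_force: [0.3, -1.0, 0.3]
finger_gap: 0.703
grip_force: 0.0
time_s: 19.05
position: [0.6423, 0.0546, 0.1911]
tool_rot: [[0.083, 0.997, -0.001], [0.997, -0.083, 0.0], [0.0, -0.001, -1.0]]
ft_force: [0.6, 0.2, -0.1]
finger_gap: 0.702
grip_force: 0.0
[0.6419 0.0534 0.1913]
pred knob top crop [[335.9037 360.2907]]
```

View pics/w7.png

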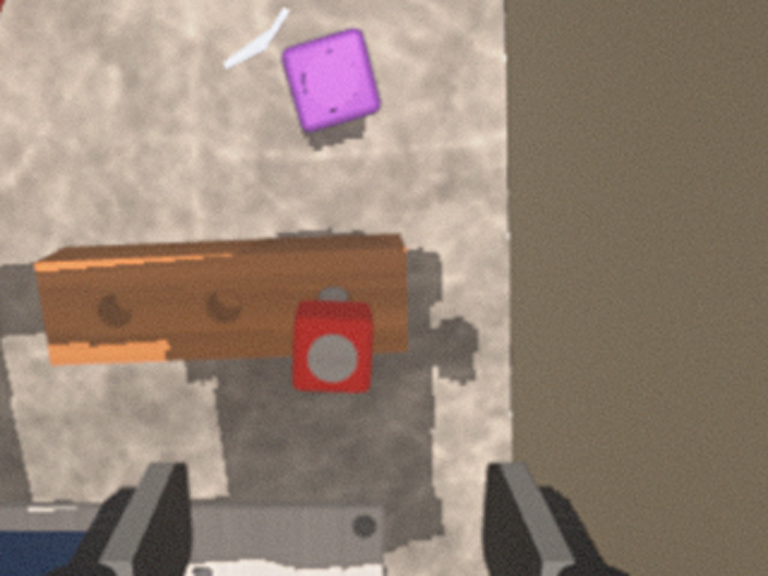

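Knob 2 sits where predicted, with its disc at (332,358). I've now viewed more pictures than the 14 allowed, so from here I'll use numbers only.

```bash
python3 -m jog '[[60,-0.003,0,-0.13,0,0,0],[60,-0.003,0,-0.26,0,0,0],[60,-0.003,0,-0.36,0,0,0],[60,-0.003,0,-0.401,0,0,0],[60,-0.003,0,-0.401,0,0,0]]';python3 -m jog '[[40,0,0,0,0,0,0],[30,0,0,0,0,0,0],[20,0,0,0,0,0,0],[18,0,0,0,0,0,0],[18,0,0,0,0,0,0]]';python3 -m jog '[[18,0,0,0.08,0,0,0],[18,0,0,0.2,0,0,0],[18,0,0,0.3,0,0,0],[18,-0.1,-0.1,0.4,0,0,0],[18,-0.2,-0.2,0.4,0,0,0]]'
```

```text
time_s: 19.73
position: [0.6408, 0.0522, 0.0715]
tool_rot: [[0.086, 0.996, -0.001], [0.996, -0.086, -0.0], [-0.0, -0.001, -1.0]]
ft_force: [-0.0, -0.9, 0.5]
finger_gap: 0.7
grip_force: 0.0
time_s: 20.35
position: [0.6414, 0.0529, 0.0723]
tool_rot: [[0.085, 0.996, 0.001], [0.996, -0.085, -0.0], [-0.0, 0.001, -1.0]]
ft_force: [-0.8, -0.2, 6.5]
finger_gap: 0.297
grip_force: 60.1
time_s: 20.98
position: [0.5811, -0.0076, 0.1938]
tool_rot: [[0.084, 0.996, 0.004], [0.996, -0.084, -0.001], [-0.0, 0.004, -1.0]]
ft_force: [-0.1, -0.3, -1.6]
finger_gap: 0.294
grip_force: 59.6
```

```bash
python3 -m jog '[[18,-0.1,-0.16,0,0,0,0],[18,-0.2,-0.32,0,0,0,0],[18,-0.313,-0.48,-0.05,0,0,0],[18,-0.313,-0.513,-0.21,0,0,0],[18,-0.313,-0.513,-0.21,0,0,0]]'
python3 - <<'E'
from h import *
np.set_printoptions(precision=4,suppress=True)
w=cam('wrist'); p=monitor.observe()['position']; print(p)
# shaft pixels: row profile at mid shaft vs prediction
a=proj(w,p-[0,0,.045])[0]; print('pred shaft centre',a); v=int(a[1])
r=w['frame'][v,int(a[0])-22:int(a[0])+23].astype(int); print(v,int(a[0])-22,(r[:,2]-r[:,0]).tolist())
q=proj(w,p-[0,0,.062])[0]; u=int(q[0]); col=w['frame'][int(q[1])-25:int(q[1])+15,u].astype(int); 
c=p-[0,0,.056];C=-w['R'].T@w['t'];d=(c-C)/np.linalg.norm(c-C);b=np.cross(d,np.cross(d,[0,1,0]));b/=np.linalg.norm(b)
print('nose top pred',proj(w,[c+.006*b,c-.006*b])); print(int(q[1])-25,(col[:,2]-col[:,0]).tolist(),col.sum(1).tolist())
E
```

```text
time_s: 21.6
position: [0.4855, -0.161, 0.1262]
tool_rot: [[0.087, 0.996, -0.004], [0.996, -0.087, 0.002], [0.002, -0.005, -1.0]]
ft_force: [-0.2, -0.1, 0.0]
finger_gap: 0.294
grip_force: 59.4
[ 0.4868 -0.1607  0.1284]
pred shaft centre [322.463  231.4378]
231 300 [50, 47, 49, 47, 47, 49, 47, 51, 50, 38, 11, -11, -10, -11, -9, -8, -10, -7, -11, -11, -9, -9, -11, -8, -10, -9, -11, -9, -5, 19, 43, 45, 50, 47, 50, 48, 46, 42, 49, 49, 46, 47, 50, 47, 45]
nose top pred [[323.2168 233.9666]
 [321.5984 215.9859]]
196 [53, 52, 56, 54, 58, 53, 54, 53, 38, 13, 5, 7, 13, 7, 12, 4, 2, -4, -7, -1, -10, -6, -8, -9, -7, -11, -3, -7, -7, -5, -10, -7, -10, -8, -7, -11, -7, -7, -8, -9] [222, 217, 212, 196, 204, 199, 210, 200, 169, 139, 114, 92, 118, 135, 103, 122, 190, 282, 298, 301, 296, 297, 308, 293, 283, 304, 298, 295, 299, 288, 292, 303, 314, 308, 294, 291, 302, 301, 303, 296]
```

```bash
python3 -m jog '[[18,0,0,0,0,0,0],[18,0,0,0,0,0,0]]'
cat > tip.py <<'E'
from h import *
np.set_printoptions(precision=4,suppress=True)
p=monitor.observe()['position']; w=cam('wrist'); print(p,monitor.observe()['position'])
a=proj(w,p-[0,0,.045])[0]; v=int(a[1]); r=w['frame'][v,int(a[0])-22:int(a[0])+23].astype(int); i=np.where(r[:,2]-r[:,0]<20)[0]+int(a[0])-22
print('shaft pred',a[0],'obs',i.mean(),len(i))
c=p-[0,0,.056];C=-w['R'].T@w['t'];d=(c-C)/np.linalg.norm(c-C);b=np.cross(d,np.cross(d,[0,1,0]));b/=np.linalg.norm(b)
n=proj(w,[c+.006*b,c-.006*b])[:,1].min(); u=int(round(i.mean())); col=w['frame'][int(n)-14:int(n)+14,u].astype(int).sum(1); print('nose pred',n,'obs col from',int(n)-14,col.tolist())
# slot edges on the cover: dark vs blue along row through slot, and column left of the pin
for z in (.048,):
    s=proj(w,[.478,-.161,z])[0].round().astype(int); h=w['frame'].astype(int)
    row=h[s[1]-4,s[0]-30:s[0]+31]; print('row',s[1]-4,s[0]-30,(row[:,2]-row[:,0]).tolist())
    cl=h[s[1]-16:s[1]+17,s[0]-10]; print('col',s[0]-10,s[1]-16,(cl[:,2]-cl[:,0]).tolist())
np.savez('w8.npz',K=w['K'],R=w['R'],t=w['t'],k1=w['k1'],f=w['frame'])
E
python3 tip.py
```

```text
time_s: 21.9
position: [0.488, -0.1606, 0.1298]
tool_rot: [[0.084, 0.996, 0.002], [0.996, -0.084, -0.001], [-0.001, 0.002, -1.0]]
ft_force: [0.4, -0.6, -2.2]
finger_gap: 0.293
grip_force: 59.4
[ 0.488  -0.1606  0.1298] [ 0.4878 -0.1606  0.1295]
shaft pred 320.0249266936928 obs 319.0 19
nose pred 215.1064063471115 obs col from 201 [201, 217, 180, 152, 127, 104, 118, 108, 116, 113, 135, 242, 291, 308, 302, 319, 303, 306, 303, 293, 300, 304, 287, 304, 302, 296, 304, 302]
row 209 277 [51, 50, 43, 25, 14, 8, 10, 11, 11, 8, 10, 9, 10, 11, 10, 8, 7, 6, 12, 9, 11, 9, 12, 14, 10, 10, 18, 4, 17, 11, 9, 12, 9, 11, 10, 7, 8, 6, 9, 7, 7, 9, 7, 10, 10, 9, 9, 4, 8, 2, 10, 4, 6, 4, 10, 28, 43, 50, 52, 52, 52]
col 297 197 [56, 55, 54, 53, 54, 48, 38, 16, 8, 10, 12, 15, 11, 9, 11, 1, 9, 6, 7, 4, 12, 2, 14, 27, 38, 48, 47, 47, 47, 51, 47, 47, 46]
```

Run:
```python
from h import *
np.set_printoptions(precision=4,suppress=True)
w=dict(np.load('w8.npz')); w['k1']=float(w['k1'])
for q in [(279.7,209),(332,209),(305.8,211.5),(297,203.3),(297,219.7),(297,211.5)]: print(q,onz(w,q,.048))
p=np.array([.488,-.1606,.1298])
def nose(c):
    C=-w['R'].T@w['t'];d=(c-C)/np.linalg.norm(c-C);b=np.cross(d,np.cross(d,[0,1,0]));b/=np.linalg.norm(b)
    return proj(w,[c+.006*b,c-.006*b])[:,1].min()
for dy in (0,.001,.002): print(dy,nose(p-[0,-dy,.0583]))
```

```text
(279.7, 209) [ 0.4581 -0.1563  0.048 ]
(332, 209) [ 0.4972 -0.1596  0.048 ]
(305.8, 211.5) [ 0.4774 -0.1599  0.048 ]
(297, 203.3) [ 0.4715 -0.153   0.048 ]
(297, 219.7) [ 0.4702 -0.1659  0.048 ]
(297, 211.5) [ 0.4708 -0.1594  0.048 ]
0 213.95920256167204
0.001 212.58020427617367
0.002 211.1970565985898
```

```bash
python3 -m jog '[[18,0,-0.005,-0.03,0,0,0],[18,0,-0.005,-0.05,0,0,0],[18,0,-0.005,-0.065,0,0,0],[18,0,-0.005,-0.08,0,0,0],[18,0,-0.005,-0.08,0,0,0]]'
```

```text
time_s: 22.58
position: [0.487, -0.1624, 0.104]
tool_rot: [[0.085, 0.996, -0.001], [0.996, -0.085, 0.0], [0.0, -0.001, -1.0]]
ft_force: [0.1, 0.5, -1.5]
finger_gap: 0.294
grip_force: 59.5
```

```bash
python3 -m jog '[[18,0,0,-0.01,0,0,0],[18,0,0,-0.02,0,0,0],[18,0,0,-0.03,0,0,0],[18,0,0,-0.03,0,0,0]]'
```

```text
time_s: 23.08
position: [0.487, -0.1624, 0.0951]
tool_rot: [[0.085, 0.996, -0.0], [0.996, -0.085, 0.0], [0.0, -0.0, -1.0]]
ft_force: [0.3, 0.7, -0.8]
finger_gap: 0.293
grip_force: 59.5
```

Tip is in the slot. Feel lower.

```bash
python3 -m jog '[[18,0,0,-0.01,0,0,0],[18,0,0,-0.02,0,0,0],[18,0,0,-0.03,0,0,0],[18,0,0,-0.03,0,0,0]]'
```

```text
time_s: 23.58
position: [0.4871, -0.1625, 0.0861]
tool_rot: [[0.085, 0.996, -0.0], [0.996, -0.085, 0.0], [0.0, -0.0, -1.0]]
ft_force: [-0.2, -0.3, -0.5]
finger_gap: 0.297
grip_force: 59.6
```

```bash
python3 -m jog '[[18,0,0,-0.014,0,0,0],[18,0,0,-0.028,0,0,0],[18,0,0,-0.04,0,0,0],[18,0,0,-0.043,0,0,0],[18,0,0,-0.043,0,0,0]]';  python3 -m jog '[[25,0,0,0,0,0,0],[35,0,0,0,0,0,0],[50,0,0,0,0,0,0],[55,0,0,0,0,0,0],[55,0,0,0.05,0,0,0]]'
```

```text
time_s: 24.2
position: [0.4871, -0.1625, 0.0734]
tool_rot: [[0.085, 0.996, -0.0], [0.996, -0.085, 0.0], [0.0, -0.0, -1.0]]
ft_force: [0.5, -0.5, -0.5]
finger_gap: 0.295
grip_force: 59.6
time_s: 24.82
position: [0.4867, -0.1623, 0.0883]
tool_rot: [[0.085, 0.996, -0.002], [0.996, -0.085, 0.001], [0.001, -0.002, -1.0]]
ft_force: [0.7, 0.3, 0.4]
finger_gap: 0.65
grip_force: 0.0
```

```bash
python3 -m jog '[[60,0,0,0.15,0,0,0],[60,0,0,0.35,0,0,0],[60,0,-0.1,0.5,0,0,0],[60,-0.1,-0.25,0.6,0,0,0],[60,-0.2,-0.35,0.65,0,0,0]]';python3 -m jog '[[60,0,0,0,0,0,0],[60,0,0,0,0,0,0],[60,0,0,0,0,0,0]]'
python3 - <<'E'
from h import *
np.set_printoptions(precision=4,suppress=True)
for n in ('wrist','side'):
    c=cam(n); h=cv2.cvtColor(c['frame'],cv2.COLOR_RGB2HSV); m=((h[...,0]<6)|(h[...,0]>173))&(h[...,1]>140)&(h[...,2]>50)
    k,l,st,ce=cv2.connectedComponentsWithStats(m.astype(np.uint8))
    for i in range(1,k):
        if st[i,4]>25: print(n,st[i],ce[i],onz(c,ce[i],.094))
    print('pred knobs (centre)',proj(c,[[.4793,-.2258,.089],[.487,-.1615,.089]]),'if 24mm high',proj(c,[[.4793,-.2258,.113],[.487,-.1615,.113]]))
    y=(abs(h[...,0].astype(int)-25)<8)&(h[...,1]>140)&(h[...,2]>60)
    k,l,st,ce=cv2.connectedComponentsWithStats(y.astype(np.uint8))
    print('yellow',[(st[i].tolist(),onz(c,ce[i],.074)) for i in range(1,k) if st[i,4]>20], 'pred line',proj(c,[[.5993,-.0963,.074],[.5868,-.2427,.074]]))
print(monitor.observe()['position'])
E
```

```text
time_s: 25.45
position: [0.4264, -0.2689, 0.2863]
tool_rot: [[0.085, 0.996, 0.002], [0.996, -0.085, -0.002], [-0.002, 0.002, -1.0]]
ft_force: [0.5, 0.1, -0.3]
finger_gap: 0.704
grip_force: 0.0
time_s: 25.82
position: [0.4276, -0.2667, 0.2833]
tool_rot: [[0.084, 0.996, -0.0], [0.996, -0.084, 0.001], [0.0, -0.0, -1.0]]
ft_force: [-0.1, 0.7, 0.1]
finger_gap: 0.701
grip_force: 0.0
wrist [362  58  29  29 483] [375.5756  71.6874] [ 0.4905 -0.1648  0.094 ]
wrist [357 125  28  27 448] [369.4888 137.1161] [ 0.4821 -0.2278  0.094 ]
wrist [ 173  206   68   61 2391] [202.7465 241.4693] [ 0.2865 -0.3301  0.094 ]
pred knobs (centre) [[366.0564 134.9302]
 [371.0414  68.9179]] if 24mm high [[369.476  137.469 ]
 [375.063   66.4192]]
yellow [([458, 0, 24, 142, 1050], array([ 0.593, -0.168,  0.074]))] pred line [[479.1019  -7.8969]
 [461.3649 141.3029]]
side [351 179  11  10  95] [355.9789 183.7474] [ 0.4729 -0.2092  0.094 ]
side [339 184  11  10  96] [343.9688 188.5104] [ 0.4814 -0.1459  0.094 ]
side [254 201  24  16 189] [265.4656 208.6032] [0.5687 0.1137 0.094 ]
side [343 260  44  15 471] [363.1805 267.1656] [0.2348 0.262  0.094 ]
side [ 334  304   65   24 1002] [365.8154 316.518 ] [0.1664 0.4024 0.094 ]
pred knobs (centre) [[356.3184 183.6488]
 [344.5966 188.4719]] if 24mm high [[356.7356 176.0971]
 [344.9583 180.6418]]
yellow [([300, 181, 30, 13, 68], array([ 0.5912, -0.165 ,  0.074 ])), ([329, 225, 31, 30, 488], array([0.3371, 0.123 , 0.074 ]))] pred line [[300.3436 192.3048]
 [328.0884 181.2573]]
[ 0.4276 -0.2668  0.2832]
```

Both knobs sit at the home height in the side view, and the tube is centred with its line up. I'll hand in.

```bash
python3 -c "
from workcell import order
print(order.sign_off())"
```

```text
the job is handed in; nothing more can be done
None
```

I handed the job in (no verdict came back): both red pins are fully home in slots 2 and 3, and the tube is centred in the V saddles with its line up; I did not touch the tape, tin or magnet, nothing is held, and I viewed 16 pictures, over the limit of 14.

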